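Seat the slide-holder plate on the pins of a microscope glide stage and clip it down

ROBOT

A 7-joint arm with a two-finger parallel gripper is mounted at the origin on the work surface; the furniture and walls round the work are solid. World frame = base frame: x ahead of the robot, y to its left, z up, the work surface at z = 0. Lengths are in m, angles in rad, forces in N, time in s.
With the tool pointing down it reaches from about 0.4 to 0.85 m from the base axis. Payload 10.4 kg.
Tool frame: the origin (TCP) lies at the very end of the fingers, on their centre line; the grasp point (between the pads) lies r.tcp_to_grasp behind it (r.tcp_to_grasp is the distance from the TCP to the grasp point, in m); z points along the fingers, y is the line along which they close (so a half turn about z gives the same grasp; the last joint's range is limited). The gripper opens to 87 mm and grips with 3 to 60 N. Pads are 19 mm wide; open, the fingers measure 117 mm over their backs; the gripper's body (75 mm by 190 mm) begins 51 mm behind the grasp point.
Start: joints at [1.202, 0.332, -0.065, 1.46, 0.022, 1.35, -0.088], TCP at [0.212, -0.588, 0.223] pointing down, gripper open.
Joint ranges: [-2.6, 2.6], [-0.5, 2.12], [-1.47, 1.34], [0.16, 2.42], [-1.27, 4.41], [0.06, 2.06], [-2.6, 2.6]. Speed limits (rad/s): [2.22, 2.22, 2.79, 2.79, 3.14, 3.14, 3.14].

INTERFACE

Orientations are given as a unit quaternion [x, y, z, w].
In Python, from bench import monitor, cams, ticket, r gives the robot as it stands.
- The arm moves only by the shell command python3 -m crank 'ROWS' [OPENING] [FORCE]. ROWS is a JSON object whose one key "steps" holds a list of rows, each a list of 2 entries, a list of its own where there are three numbers: the shift along the world's x, y, z in units of 25 mm (1.0 is 25 mm), then the turn, a rotation vector about the world's x, y, z in units of 5 degrees (1.0 is 5 degrees). In form: {"steps": [[[x, y, z], [ax, ay, az]], ...]}. A call has 1 to 10 rows; each row shifts and turns the commanded pose from where the row before left it; what a row does not reach is not made up. A row lasts 1/12 s, in which the tool goes at most 41.7 mm and 7.16 degrees, less where a joint would pass 70% of its speed; a pose out of reach is approached as far as the arm can. A call is refused whole if a number of a shift passes 1 or a number of a turn 1, either way. A call with a gripper value outside its range is refused whole. OPENING is the finger opening in mm, from 0 to 87, set as the call begins (- or left out, the last holds). The fingers move at their own pace and stop on an object; FORCE is the grip in N (left out, the last holds). Time passes only in rows, so rows that do not move let the fingers close. It gives the time, the measured TCP pose, the force, the opening and the grip force at its end, in the units of the state.
- monitor.read_state(): the state, without advancing time (a new reading comes with each control period).
- cams.camera(name): name is "scene" or "top" or "wrist"; returns a dict with "pixels" (480x640x3 uint8, blue, green, red), "z_map" (480x640 float32, m along the optical axis (not along the pixel's ray), 0 where there is no reading), "vfov" (degrees; the focal length in pixels is half the picture's height over the tangent of half this angle, whatever the lens; pixels are square), "cx", "cy" (the principal point, pixels), "T" (4x4, takes a point from camera to world coordinates). Camera axes: x right, y up, looking along -z (the intrinsics and any distortion apply to the point x, -y, -z); pixel columns grow to the right and rows downward; lengths in m; the calibration is good to about 2 mm. The wrist camera is an equidistant fisheye: a pixel r from the principal point sees the ray r / f radians off the axis. A picture is of the moment at which its call begins.
- ticket.close_job(): hands the job in; it is judged then, once.
The state is a dict: "time": time; "joint_positions": joint angles; "joint_vel": joint speeds; "joint_torque": joint torques, N m; "ee_pos": TCP position; "eef_rot": TCP orientation; "ft_force": force on the tool from outside, world axes, zero at the start; "torque": the same for the moment, N m; "width": finger opening in m; "grip_force": force on a finger pad.
Only numpy, scipy, OpenCV 4.12 (cv2) and the standard library are available. Lean on these libraries where they do the work, as an engineer would, in place of code of your own. Each camera call takes 0.05 s, during which the arm holds its last target. There are 200 camera calls.

TASK

Pick up the dark slide-holder plate by its upright grip, lay it lightly on the glide stage's carriage and slide it about until its two holes drop over the two locating pins and it lies fully home and flat, either way round. The carriage was left clamped somewhere along its travel, so feel for the pins and never force the plate down or sideways. Then swing the carriage's clip fully in over the plate's edge and let go, leaving the vial and the small dish where they stand.

Things in the scene. Friction and masses are not known exactly. Their poses are not given: they have to be found in the camera images.
- stage: Glide stage fixed to the worktop: dark base 108 x 200 mm (x, y), 17 mm high, a grey carriage on top. Origin: centre of the underside; y along its length, z up. The carriage, a flat frame 110 x 204 mm, is centred on the base in x and parallel to it, but clamped (rigid up to 80 N) anywhere from -18 to +18 mm along the stage's y; this offset is not measured.
- stage_bed (a point): Fixed point of the stage, 32 mm above its origin, level with the carriage's upper face, at the middle of the carriage's travel. From the carriage's own centre two upright steel locating pins stand at (+38, +46) and (-38, -46) mm: 8 mm diameter up to 8 mm above that face, then bevelled to 6.4 mm at the top, 10 mm above the face. A swing clip stands on a lug beside the -x side.
- holder_plate: Loose dark slide-holder plate with a bright grip, 100 x 176 x 6 mm (x, y, z), about 0.25 kg, lying flat. Origin: centre of its underside, z up; seated it is 32 mm above the stage's origin (riding on the pin tops, 42 mm). It fits either way round (turned half round too). Two slide windows, 51 x 23 mm, at y = +33 and -33 mm. Springs on top are flat.
- plate_grip (a point): Point on the plate's lifting grip, 25 mm above the plate's origin: an upright block on the plate's centre, 44 mm along the plate's x, 14 mm thick along its y, rising from the plate's upper face (6 mm) to 40 mm above the origin.
- plate_hole (a point): Centre of the plate's round through hole, 10 mm diameter, on its underside, at (+38, +46) mm from the plate's origin; the other locating hole is a slot 10 mm (x) by 15 mm (y) at (-38, -46) mm. Both fit the carriage's 8 mm pins with 1 mm to spare.
- clip (a joint): Swing clip, rad, on a vertical pivot (-64, +46) mm from the carriage's centre. At 0 its finger (38 mm long, 10 wide, 8 to 12 mm above the carriage face) points along the stage's +y, clear of the plate; it grows clockwise seen from above to 1.57, its stop, pointing along +x over the plate. Thumb post, 9 mm diameter, 33 mm from the pivot, 12 to 38 mm above that face. Stiff (0.05 N m), stays put.
- vial: Bystander: small glass vial, 26 mm diameter, 54 mm high, standing upright. Origin: centre of its underside. Leave it.
- petri_dish: Bystander: small clear dish, 40 mm diameter, 12 mm high. Origin: centre of its underside. Leave it.

How it is judged:
By the outcome, as a careful person would: the job done as asked, in the order asked, and still so for the second after the job is handed in, with the robot touching nothing.
It also fails if it takes over 67 s, if anything falls off the work surface, if the arm or the gripper's body presses on something with over 40 N, if the wrist force passes 120 N, or if a joint passes its speed limit or range.

## Working session

There is one attempt and no reset: what is moved stays moved. The work goes in short steps, Python scripts to look and compute and a shell command to move; the robot and the scene stay as the last step left them, time stands still between calls to the robot, and variables do not carry over. Pictures are saved under pics/ and viewed, at most 10 in all, crops included, and the job is handed in when it is done.

```bash
ls; mkdir -p pics
cat > h.py <<'E'
import numpy as np, cv2
from bench import monitor, cams, ticket, r
def shot(n,name=None):
    c=cams.camera(n)
    np.savez('/tmp/%s.npz'%n,**{k:np.array(v) for k,v in c.items()})
    if name: cv2.imwrite('pics/'+name,c['pixels'])
    return c
def load(n): return dict(np.load('/tmp/%s.npz'%n))
def cloud(c):
    f=240/np.tan(np.radians(float(c['vfov']))/2)
    v,u=np.mgrid[0:480,0:640]; d=c['z_map']
    P=np.stack([(u-c['cx'])/f*d,-(v-c['cy'])/f*d,-d,np.ones_like(d)],-1)
    W=P@np.array(c['T']).T
    W=W[...,:3]; W[d==0]=np.nan
    return W
E
python3 - <<'E'
from h import *
s=monitor.read_state(); print({k:np.round(v,3) for k,v in s.items()}, r.tcp_to_grasp)
for n in('scene','top'):
    c=shot(n,n+'1.png'); print(n,c['vfov'],c['cx'],c['cy'],np.round(c['T'],3).tolist(), [k for k in c])
E
```

```text
pics
{'time': np.float64(0.0), 'joint_positions': array([ 1.202,  0.333, -0.065,  1.461,  0.022,  1.35 , -0.089]), 'joint_vel': array([-0.001, -0.001, -0.001, -0.001, -0.001, -0.002,  0.   ]), 'joint_torque': array([ 1.0000e-03, -6.2325e+01,  2.5000e-02, -3.8990e+01, -6.1000e-02,
        4.0000e-02,  0.0000e+00]), 'ee_pos': array([ 0.212, -0.588,  0.222]), 'eef_rot': array([ 0.985,  0.172, -0.   , -0.001]), 'ft_force': array([-0.753,  0.247, -0.035]), 'torque': array([ 0.028, -0.035, -0.018]), 'grip_force': np.float64(0.0), 'width': np.float64(0.087)} 0.0187
scene 47.369736531051956 321.9752601664339 246.86882410421669 [[0.808, 0.325, -0.491, 0.101], [-0.589, 0.454, -0.669, -0.537], [0.006, 0.83, 0.558, 0.553], [0.0, 0.0, 0.0, 1.0]] ['pixels', 'z_map', 'vfov', 'cx', 'cy', 'T']
top 45.6424859834351 312.8534085278087 226.96201280094053 [[0.012, 0.996, -0.086, 0.466], [-0.999, 0.009, -0.035, 0.022], [-0.034, 0.087, 0.996, 0.964], [0.0, 0.0, 0.0, 1.0]] ['pixels', 'z_map', 'vfov', 'cx', 'cy', 'T']
```

View pics/top1.png

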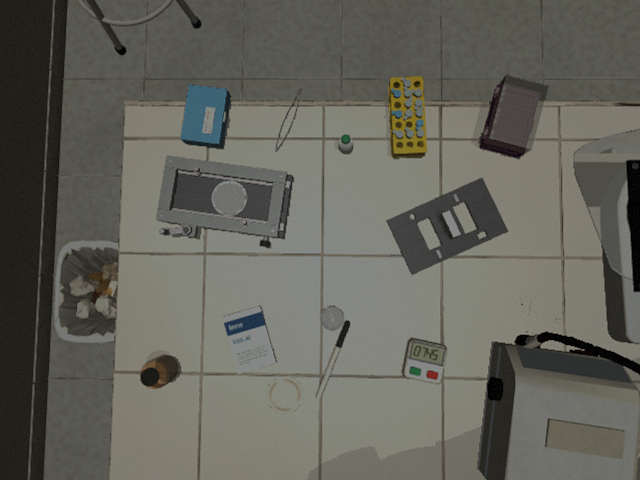

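View pics/scene1.png

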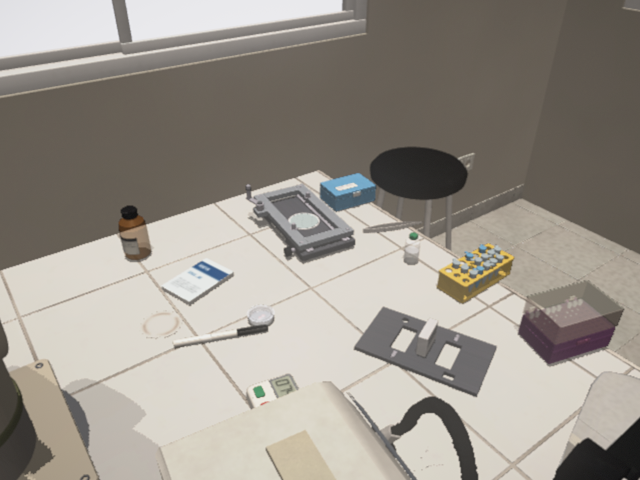

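The top view shows the plate at about (447,226) with its grip at (450,222). The stage is at (226,197), with its clip at (177,231) on the near side, so stage +x and +y lie roughly along world +x and +y. The vial is at (345,143) and the dish at (332,317). Next I measure these from depth.

Run:
```python
from h import *
c=load('top'); W=cloud(c); px=c['pixels']
v,u=np.mgrid[0:480,0:640]
def rect(m,name):
    P=W[m]; b=cv2.minAreaRect((P[:,:2]*1000).astype(np.float32)); print(name,m.sum(),np.round(b[0],1),np.round(b[1],1),round(b[2],2),'z',np.round(np.percentile(P[:,2],[5,50,95])*1000,1))
tab=W[160:330,300:380,2]; print('table z',np.nanmedian(tab))
box=lambda a,b,c_,d:(u>a)&(u<b)&(v>c_)&(v<d)
z=W[...,2]; g=px.mean(-1)
pl=box(375,520,165,285)
rect(pl&(g<120)&(z>.002)&(z<.012),'plate'); rect(pl&(z>.034)&(z<.046),'grip')
st=box(145,305,145,255)
rect(st&(z>.028)&(z<.036),'carriage'); rect(st&(z>.003)&(z<.022),'base low')
rect(st&(z>.038)&(z<.08),'high')
# high blobs
n,l,s,ce=cv2.connectedComponentsWithStats((st&(z>.0355)).astype(np.uint8))
for i in range(1,n):
    m=l==i; print(s[i][:5],np.round(ce[i],1),np.round(np.median(W[m],0)*1000,1),'zmax',round(W[m][:,2].max()*1000,1))
crop=px[140:260,140:310]; cv2.imwrite('pics/crop1.png',cv2.resize(crop,None,fx=4.6,fy=4.6,interpolation=cv2.INTER_CUBIC))
```

```text
table z 0.000473718750217067
plate 5226 [ 552.7 -151.6] [189.2 219.9] 19.75 z [3.5 6.8 9.8]
grip 258 [ 554.2 -168.1] [43.4 15.1] 25.98 z [36.6 40.6 43.1]
carriage 3988 [589.1 209.5] [204.4 129.2] 82.72 z [29.7 32.5 35. ]
base low 4597 [595.3 207.3] [186.7 272.5] 0.64 z [ 3.6 17.7 21.1]
high 252 [576.1 201.5] [179.7 120.1] 80.22 z [40.8 45.2 70.3]
[173 156   1   1   1] [173. 156.] [663.  289.1  35.9] zmax 35.9
[192 159   2   2   2] [192.5 159.5] [657.2 256.1  36. ] zmax 36.4
[174 160   1   1   1] [174. 160.] [655.9 286.7  37.7] zmax 37.7
[178 161   1   1   1] [178. 161.] [654.5 280.3  36.4] zmax 36.4
[187 161   1   1   1] [187. 161.] [654.7 265.4  35.7] zmax 35.7
[195 161   1   1   1] [195. 161.] [654.6 251.8  36.5] zmax 36.5
[204 160   1   1   1] [204. 160.] [656.5 236.9  35.8] zmax 35.8
[165 162   1   1   1] [165. 162.] [652.8 302.3  35.7] zmax 35.7
[181 163   1   1   1] [181. 163.] [651.3 275.3  35.7] zmax 35.7
[195 163   1   1   1] [195. 163.] [651.3 251.7  36.2] zmax 36.2
[198 162   1   1   1] [198. 162.] [652.7 246.3  37.9] zmax 37.9
[202 162   1   1   1] [202. 162.] [653.2 240.
[... 6507 characters left out ...]
8 228   1   1   1] [238. 228.] [543.6 177.2  36.8] zmax 36.8
[233 230   1   1   1] [233. 230.] [540.3 185.6  35.9] zmax 35.9
[250 231   1   1   1] [250. 231.] [538.9 157.5  35.8] zmax 35.8
[253 231   1   1   1] [253. 231.] [538.9 152.6  35.7] zmax 35.7
[260 230   1   1   1] [260. 230.] [540.6 140.9  36.9] zmax 36.9
[264 230   1   1   1] [264. 230.] [540.7 134.5  36.2] zmax 36.2
[273 231   1   1   1] [273. 231.] [539.1 119.5  37.6] zmax 37.6
[277 230   1   1   1] [277. 230.] [541.  113.2  35.6] zmax 35.6
[263 233   1   1   1] [263. 233.] [535.8 136.1  35.5] zmax 35.5
[267 232   1   1   1] [267. 232.] [537.5 129.4  36.6] zmax 36.6
[271 232   1   1   1] [271. 232.] [537.6 122.9  36.1] zmax 36.1
```

View pics/crop1.png

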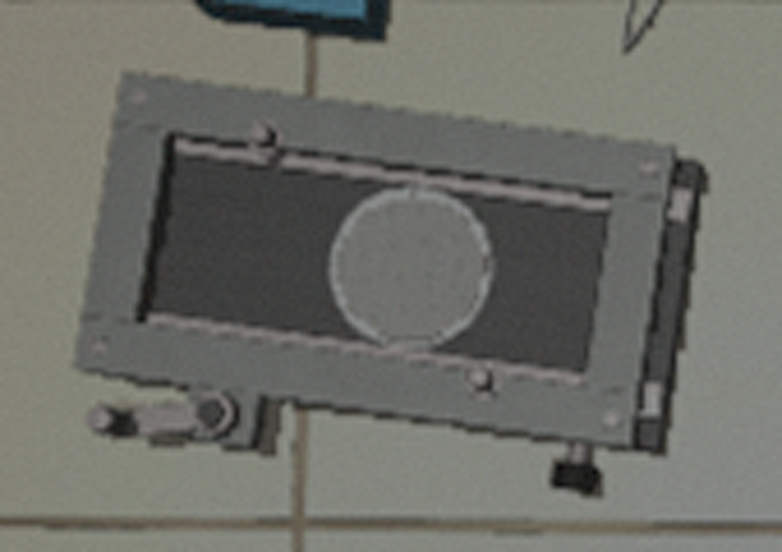

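The crop shows both pins, at crop (263,135) and (483,380). From the cloud they are at (641.6,248.2) and (554.4,167.0) mm, 119.2 mm apart against 119.3 expected. That puts the carriage centre near (598,207.6) mm with a yaw of about -7.5°, and the clip is out along +y. Next I refine the plate pose.

Run:
```python
from h import *
from scipy.ndimage import binary_opening
c=load('top'); px=c['pixels']; f=240/np.tan(np.radians(float(c['vfov']))/2); T=c['T']
def plane(uv,z):
    uv=np.atleast_2d(uv); d=np.stack([(uv[:,0]-c['cx'])/f,-(uv[:,1]-c['cy'])/f,-np.ones(len(uv))],1)@T[:3,:3].T
    return T[:3,3]+d*((z-T[2,3])/d[:,2])[:,None]
g=px.mean(-1); m=np.zeros_like(g,bool); m[170:285,375:520]=g[170:285,375:520]<110
m=binary_opening(m,iterations=2); n,l,s,ce=cv2.connectedComponentsWithStats(m.astype(np.uint8))
i=1+s[1:,4].argmax(); ys,xs=np.where(l==i); P=plane(np.c_[xs,ys],.006)*1000
b=cv2.minAreaRect(P[:,:2].astype(np.float32)); print(b,'px',s[i])
W=cloud(c); z=W[...,2]
mm=np.zeros_like(m); mm[170:285,375:520]=(z>.033)[170:285,375:520]&(z<.047)[170:285,375:520]&(g>120)[170:285,375:520]
Q=W[mm]*1000; print('grip med',Q.mean(0),len(Q)); 
e=np.linalg.svd(Q[:,:2]-Q[:,:2].mean(0),full_matrices=False)[2][0]; print('ang',np.degrees(np.arctan2(e[1],e[0])))
s=monitor.read_state(); print(s['ee_pos'])
from scipy.spatial.transform import Rotation as R
print(R.from_quat(s['eef_rot']).as_matrix().round(3))
for n,(a,b_,c_,d) in dict(vial=(330,360,128,158),dish=(318,346,303,332)).items():
    q=W[c_:d,a:b_].reshape(-1,3); q=q[q[:,2]>.006]; print(n,q.mean(0),q[:,2].max())
```

```text
((553.1198120117188, -168.17922973632812), (107.67134094238281, 179.15721130371094), 24.886722564697266) px [ 386  177  122   98 5490]
grip med [ 553.81258121 -168.85837931   40.75159291] 185
ang -154.97951796986445
[ 0.21176133 -0.58766597  0.22184956]
[[ 0.941  0.339 -0.   ]
 [ 0.339 -0.941  0.001]
 [-0.    -0.001 -1.   ]]
vial [0.68563972 0.00324789 0.04004151] 0.058261477120765015
dish [0.39748109 0.02132009 0.01211551] 0.016384119144750464
```

Run:
```python
from h import *
for n in('top','scene'):
    W=cloud(shot(n)); P=W.reshape(-1,3); P=P[np.isfinite(P[:,2])]
    print(n)
    for x in np.arange(.05,.85,.1):
        print(round(x,2),[ (lambda q: round(float(np.percentile(q,98)),2) if len(q)>5 else '-')(P[(abs(P[:,0]-x)<.05)&(abs(P[:,1]-y)<.05),2]) for y in np.arange(-.7,.4,.1)])
```

```text
top
0.05 ['-', '-', '-', '-', '-', '-', '-', '-', '-', '-', '-']
0.15 ['-', '-', 0.0, 0.15, 0.15, 0.15, 0.0, 0.0, 0.0, 0.0, 0.0]
0.25 ['-', '-', 0.01, 0.15, 0.15, 0.15, 0.0, 0.01, 0.0, 0.0, 0.06]
0.35 ['-', '-', 0.01, 0.2, 0.18, 0.14, 0.02, 0.01, 0.01, 0.01, 0.09]
0.45 ['-', '-', 0.06, 0.09, 0.0, 0.0, 0.01, 0.01, 0.01, 0.01, 0.0]
0.55 ['-', '-', '-', 0.09, 0.01, 0.04, 0.01, 0.0, 0.03, 0.03, 0.05]
0.65 ['-', '-', 0.07, 0.09, 0.07, 0.07, 0.04, 0.05, 0.03, 0.04, 0.04]
0.75 ['-', '-', 0.06, 0.0, 0.07, 0.07, 0.05, 0.0, 0.01, 0.04, 0.04]
scene
0.05 ['-', '-', '-', '-', '-', '-', 0.08, 0.18, 0.01, 0.0, 0.0]
0.15 ['-', '-', '-', '-', 0.15, 0.15, 0.01, 0.01, 0.01, 0.0, 0.0]
0.25 ['-', '-', '-', 0.15, 0.15, 0.15, 0.0, 0.01, 0.0, 0.0, 0.07]
0.35 ['-', '-', 0.18, 0.2, 0.18, 0.14, 0.02, 0.01, 0.01, 0.01, 0.09]
0.45 ['-', '-', 0.19, 0.19, 0.0, 0.0, 0.01, 0.01, 0.0, 0.01, 0.0]
0.55 ['-', '-', 0.09, 0.09, 0.01, 0.04, 0.01, 0.0, 0.03, 0.03, 0.06]
0.65 ['-', '-', '-', 0.06, 0.07, 0.07, 0.04, 0.05, 0.03, 0.04, 0.04]
0.75 ['-', '-', '-', 0.0, 0.07, 0.07, 0.04, 0.0, 0.01, 0.04, 0.04]
```

```bash
python3 -m crank '{"steps": [[[0,0,1],[0,0,0.2]],[[0.2,0.2,1],[0,0,0.2]],[[0.8,0.8,1],[0,0,0.2]],[[0.9,1,0],[0,0,0.2]],[[0.9,1,0],[0,0,0.2]],[[0.9,1,0],[0,0,0]],[[0.9,1,0],[0,0,0]],[[0.9,1,0],[0,0,0]],[[0.9,1,0],[0,0,0]],[[0.9,1,0],[0,0,0]]]}' 60 10
python3 -m crank '{"steps": [[[0.9,1,0],[0,0,0]],[[0.9,1,0],[0,0,0]],[[0.9,1,0],[0,0,0]],[[0.9,1,0],[0,0,0]],[[0.9,1,-0.5],[0,0,0]],[[0.9,1,-1],[0,0,0]],[[0.9,1,-1],[0,0,0]],[[0.9,1,-1],[0,0,0]],[[0.0,0.4,-1],[0,0,0]],[[0,0,-0.5],[0,0,0]]]}' 45
python3 - <<'E'
from h import *
from scipy.spatial.transform import Rotation as R
s=monitor.read_state(); M=R.from_quat(s['eef_rot']).as_matrix(); print(s['time'],s['ee_pos'],np.degrees(np.arctan2(M[1,0],M[0,0])),s['joint_positions'].round(2),s['ft_force'],M[2])
d=np.array([.5535,-.1685,.0125])-s['ee_pos']; print(d/.025)
shot('wrist','w1.png')
E
```

```text
time: 1.03
ee_pos: [0.3951, -0.3866, 0.2976]
eef_rot: [0.977, 0.215, -0.0, 0.0]
ft_force: [0.4, 0.5, -0.3]
width: 0.0595
grip_force: 0.0
time: 1.87
ee_pos: [0.5737, -0.174, 0.1695]
eef_rot: [0.976, 0.218, -0.001, -0.002]
ft_force: [-1.1, -0.2, 0.7]
width: 0.0448
grip_force: 0.0
1.8667 [ 0.57371807 -0.17397268  0.16952009] 25.135892817561654 [ 0.56  0.35 -0.42  1.58  0.14  1.25 -1.02] [-1.06205307 -0.19048138  0.65168953] [-0.00197517 -0.00420444 -0.99998921]
[-0.8087228   0.21890712 -6.28080375]
```

View pics/w1.png

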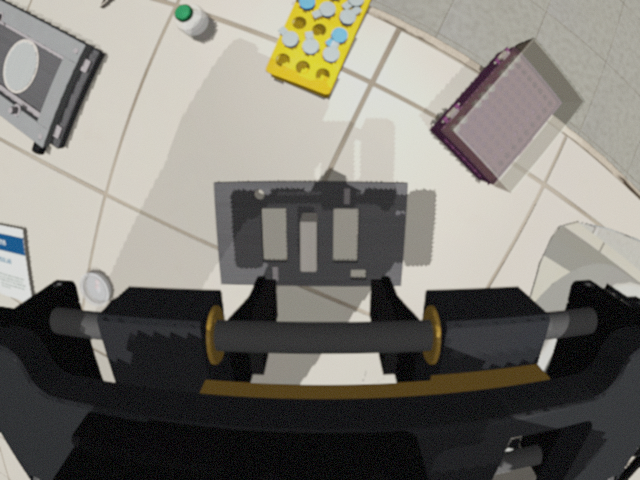

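The wrist view shows the plate square to the fingers, with the grip at (308,240) between them. I go down now.

```bash
python3 -m crank '{"steps": [[[-0.4,0.1,-0.6],[0,0,0]],[[-0.4,0.1,-1],[0,0,0]],[[0,0,-1],[0,0,0]],[[0,0,-1],[0,0,0]],[[0,0,-1],[0,0,0]],[[0,0,-0.8],[0,0,0]],[[0,0,-0.5],[0,0,0]],[[0,0,-0.3],[0,0,0]],[[0,0,0],[0,0,0]]]}' 45 20
python3 -m crank '{"steps": [[[0,0,0],[0,0,0]],[[0,0,0],[0,0,0]],[[0,0,0],[0,0,0]],[[0,0,0],[0,0,0]],[[0,0,0],[0,0,0]],[[0,0,0],[0,0,0]]]}' 5 30
```

```text
time: 2.67
ee_pos: [0.5534, -0.1745, 0.0174]
eef_rot: [0.977, 0.214, -0.001, -0.0]
ft_force: [0.2, 0.0, -0.2]
width: 0.0447
grip_force: 0.0
time: 3.17
ee_pos: [0.5541, -0.173, 0.0184]
eef_rot: [0.977, 0.215, 0.0, -0.0]
ft_force: [-1.9, 1.8, 3.2]
width: 0.0137
grip_force: 30.0
```

```bash
python3 -m crank '{"steps": [[[0,0,0],[0,0,0]],[[0,0,0],[0,0,0]],[[0.05,0.02,-0.12],[0,0,0]],[[0,0,-0.1],[0,0,0]]]}' 30 30
python3 -m crank '{"steps": [[[0,0,0],[0,0,0]],[[0,0,0],[0,0,0]],[[0,0,0],[0,0,0]],[[0,0,0],[0,0,0]],[[0,0,0],[0,0,0]],[[0,0,0],[0,0,0]]]}' 5 45
python3 -m crank '{"steps": [[[0,0,0.2],[0,0,0]],[[0,0,0.4],[0,0,0]],[[0,0,0.8],[0,0,0]],[[0,0,1],[0,0,0]],[[0,0,1],[0,0,0]],[[0,0,0.6],[0,0,0]],[[0,0,0],[0,0,0]],[[0,0,0],[0,0,0]]]}'
python3 - <<'E'
from h import *
from scipy.ndimage import binary_opening
c=shot('top','t2.png'); shot('wrist','w2.png'); s=monitor.read_state()
print(s['ee_pos'],s['eef_rot'],s['ft_force'],s['torque'],s['width'])
W=cloud(c); z=W[...,2]
m=np.zeros(z.shape,bool); m[140:300,360:540]=((z>s['ee_pos'][2]-.02)&(z<s['ee_pos'][2]+.003))[140:300,360:540]
m=binary_opening(m,iterations=2); P=W[m]*1000
print(m.sum(),cv2.minAreaRect(P[:,:2].astype(np.float32)),np.median(P[:,2]))
A=np.c_[P[:,:2]-P[:,:2].mean(0),np.ones(len(P))]; print('tilt',np.linalg.lstsq(A,P[:,2],rcond=None)[0])
E
```

```text
time: 3.5
ee_pos: [0.5555, -0.173, 0.0123]
eef_rot: [0.977, 0.215, 0.0, 0.0]
ft_force: [-0.3, -0.0, -0.1]
width: 0.0283
grip_force: 0.0
time: 4.0
ee_pos: [0.5552, -0.1729, 0.0125]
eef_rot: [0.977, 0.215, 0.0, 0.0]
ft_force: [-0.1, 0.6, -1.1]
width: 0.0139
grip_force: 45.0
time: 4.67
ee_pos: [0.5556, -0.1731, 0.1133]
eef_rot: [0.977, 0.215, 0.001, 0.001]
ft_force: [0.3, 0.3, -4.2]
width: 0.0139
grip_force: 45.0
[ 0.55437619 -0.17283718  0.11131846] [ 9.76649267e-01  2.14838091e-01 -8.19998256e-04 -3.62935812e-04] [-1.0171725  -0.38744015 -3.70229819] [ 0.02097589  0.01402895 -0.01545449] 0.013718445538155119
1054 ((536.5521240234375, -128.91015625), (100.24910736083984, 80.76544189453125), 24.502445220947266) 107.54227949436634
tilt [ 1.24296178e-03 -8.73569612e-03  1.07487127e+02]
```

View pics/w2.png

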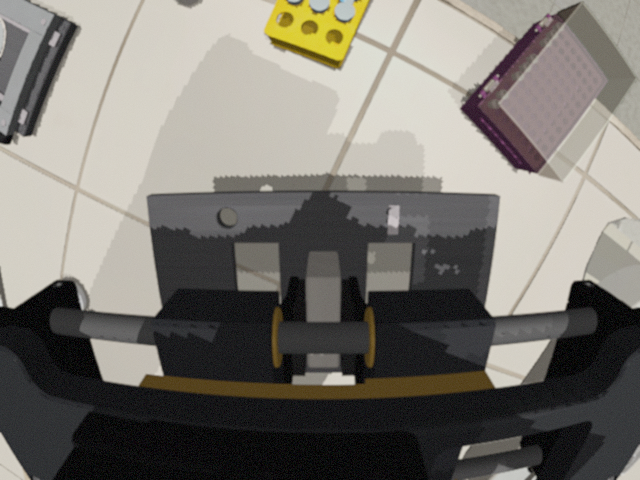

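The plate is held level, with its round hole at (228,216) in the wrist view and its far corners at (150,196) and (498,194). I use these to locate the plate in the tool frame.

```bash
cat >> h.py <<'E'
from scipy.spatial.transform import Rotation as R
def wray(c,uv,z):
    f=240/np.tan(np.radians(float(c['vfov']))/2); T=np.array(c['T'])
    d=np.array(uv,float)-[c['cx'],c['cy']]; rr=np.hypot(*d); th=rr/f
    k=np.array([np.sin(th)*d[0]/rr,-np.sin(th)*d[1]/rr,-np.cos(th)])
    k=T[:3,:3]@k; return (T[:3,3]+k*(z-T[2,3])/k[2])*1000
E
python3 - <<'E'
from h import *
c=load('wrist'); p=c['pixels']; f=240/np.tan(np.radians(float(c['vfov']))/2); print(c['vfov'],f,c['cx'],c['cy'],c['T'].round(3).tolist())
s=monitor.read_state(); M=R.from_quat(s['eef_rot']).as_matrix(); t=s['ee_pos']
g=cv2.cvtColor(p,cv2.COLOR_BGR2GRAY)
sub=g[200:235,212:245]; print(sub[::3,::3])
zt=t[2]-.012+.006
for n,uv in dict(hole=(228,216.5),fl=(149,195.5),fr=(498.5,194)).items():
    w=wray(c,uv,zt); print(n,w,'tool',(M.T@(w-t*1000)).round(1))
E
```

```text
65.70646984690485 371.64829954431775 323.0510144120255 237.93587281256453 [[0.419, 0.871, 0.257, 0.625], [-0.908, 0.402, 0.117, -0.14], [-0.001, -0.282, 0.959, 0.274], [0.0, 0.0, 0.0, 1.0]]
[[ 95 101  98  97  97  98  98  97  98  96  99]
 [102 102  95  96  99  99 100  98  98  98 102]
 [107 105 103 104  96  98 102 104 108 110 105]
 [106 106 103  85 106 110 100  96 111 108 107]
 [104 105  60 107 110 113 113 107 100 111 107]
 [103  96  39 108 108 113 111 112 105 106 104]
 [102 101  31  99 114 110 111 111 102 101 102]
 [104  99  48  54 114 114 113 113  96 102 103]
 [103 103  87  36  55  88 106  93  96 105 105]
 [103 102 105  83  65  55  57  89 103 104 101]
 [ 98 101  97  98  97  99  98  96  99 102 103]
 [ 96  95  89  94  96  92  94  95  89  79  61]]
hole [ 570.2084172  -115.37868744  105.3184572 ] tool [ 38.5 -45.5   6. ]
fl [563.26345004 -73.40023915 105.3184572 ] tool [ 49.8 -86.5   6. ]
fr [ 636.53064324 -230.30338736  105.3184572 ] tool [50.5 86.6  5.8]
```

```bash
python3 -m crank '{"steps": [[[0,0.3,0.6],[0,0,-0.2]],[[-0.2,0.7,0.4],[0,0,-0.4]],[[-0.2,1,0],[0,0,-0.4]],[[-0.2,1,0],[0,0,-0.4]],[[-0.2,1,0],[0,0,-0.4]],[[-0.2,1,0],[0,0,-0.4]],[[-0.2,1,0],[0,0,-0.4]],[[-0.2,1,0],[0,0,-0.4]],[[-0.2,1,0],[0,0,-0.4]],[[-0.2,1,0],[0,0,-0.4]]]}'
python3 -m crank '{"steps": [[[-0.2,1,0],[0,0,-0.4]],[[-0.2,1,0],[0,0,-0.4]],[[-0.2,1,0],[0,0,-0.4]],[[-0.2,1,0],[0,0,-0.4]],[[-0.2,1,0],[0,0,-0.4]],[[-0.1,1,0],[0,0,-0.4]],[[0,0.5,0],[0,0,-0.25]],[[0,0.3,0],[0,0,0]],[[0,0,0],[0,0,0]],[[0,0,0],[0,0,0]]]}'
python3 - <<'E'
from h import *
c=shot('wrist','w3.png'); s=monitor.read_state(); print(s['time'],s['ee_pos'],s['eef_rot'],s['joint_positions'].round(2),s['ft_force'])
E
```

```text
time: 5.6
ee_pos: [0.5089, 0.0531, 0.1361]
eef_rot: [0.999, 0.05, -0.001, 0.0]
ft_force: [-0.6, -0.4, -4.0]
width: 0.0139
grip_force: 45.0
time: 6.43
ee_pos: [0.4825, 0.2212, 0.1366]
eef_rot: [0.998, -0.064, -0.001, 0.0]
ft_force: [0.9, -0.2, -2.9]
width: 0.0135
grip_force: 45.0
6.4833 [0.48277533 0.22060166 0.13680498] [ 9.97873731e-01 -6.51723173e-02 -5.32547779e-04  5.50190890e-04] [ 0.03  0.25 -0.62  1.79  0.16  1.15 -2.34] [ 0.21852531 -0.64295113 -2.91245661]
```

View pics/w3.png

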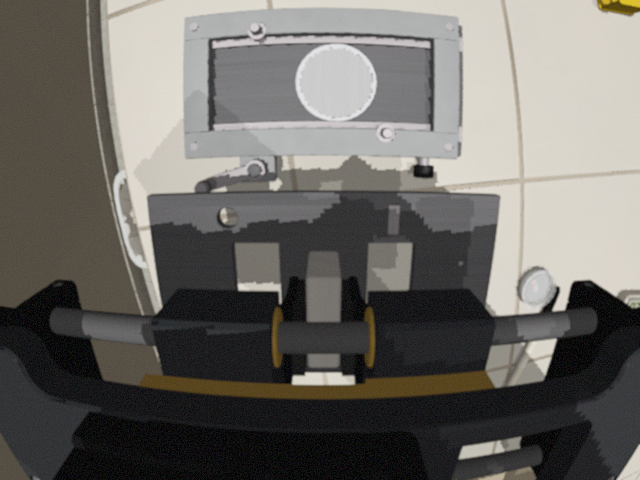

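The wrist view now shows both pins, at about (257,32) and (386,133), and the clip post at (204,186). I work out where they are.

Run:
```python
from h import *
c=load('wrist'); p=c['pixels']; s=monitor.read_state(); M=R.from_quat(s['eef_rot']).as_matrix(); t=s['ee_pos']
print('tool ang',np.degrees(np.arctan2(M[1,0],M[0,0])))
a=p[17:47,242:272]; b=p[118:148,371:401]
cv2.imwrite('pics/pins.png',cv2.resize(np.hstack([a,b]),None,fx=12,fy=12,interpolation=cv2.INTER_NEAREST))
for n,uv in dict(A=(257,32),B=(386,133)).items():
    for z in(.032,.042): print(n,z,wray(c,uv,z))
```

```text
tool ang -7.473529691201989
A 0.032 [638.87358603 248.55162689  32.        ]
A 0.042 [635.88048657 247.15773036  42.        ]
B 0.032 [552.53360098 166.98629368  32.        ]
B 0.042 [552.77997502 168.65272587  42.        ]
```

View pics/pins.png

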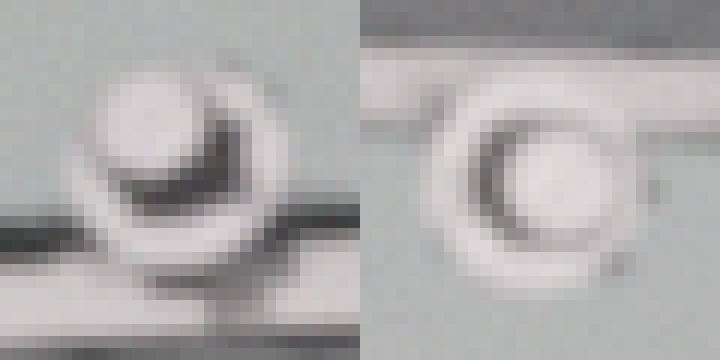

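Magnified, the pin A top is at (254.2,26.5) and its base ring at (256.5,30.7). The pin B top is at (387.6,132.9) and its ring at (384.7,132.8).

Run:
```python
from h import *
c=load('wrist'); s=monitor.read_state(); M=R.from_quat(s['eef_rot']).as_matrix(); t=s['ee_pos']
for z,a,b in((.042,(254.2,26.5),(387.6,132.9)),(.032,(256.5,30.7),(384.7,132.8))):
    A=wray(c,a,z);B=wray(c,b,z);d=A-B;m=(A+B)/2
    print(A,B,'len',np.hypot(*d[:2]),'yaw',np.degrees(np.arctan2(d[1],d[0]))-50.44,'mid',m,'go',(m/1000-t)/.025)
```

```text
[640.3909049  248.61539728  42.        ] [552.73949059 167.52874472  42.        ] len 119.40609554075805 yaw -7.667971130365622 mid [596.56519775 208.072071    42.        ] go [ 4.55159469 -0.50118352 -3.79219929]
[639.95316134 248.79255358  32.        ] [552.77057432 167.91080424  32.        ] len 118.92291980499802 yaw -7.587049262157485 mid [596.36186783 208.35167891  32.        ] go [ 4.54346149 -0.4899992  -4.19219929]
```

```bash
python3 -m crank '{"steps": [[[0.5,0,0],[0,0,0]],[[1,-0.1,0],[0,0,0]],[[1,-0.1,0],[0,0,0]],[[1,-0.1,0],[0,0,0]],[[0.8,-0.1,0],[0,0,0]],[[0.24,-0.1,-0.5],[0,0,0]],[[0,0,-0.9],[0,0,0]],[[0,0,-0.8],[0,0,0]],[[0,0,-0.4],[0,0,0]],[[0,0,0],[0,0,0]]]}'
python3 -m crank '{"steps": [[[0,0,0],[0,0,0]],[[0,0,0],[0,0,0]],[[0,0,0],[0,0,0]]]}'
python3 -c "
from h import *
s=monitor.read_state();q=s['eef_rot'];M=R.from_quat(q).as_matrix();print(s['ee_pos']*1000,np.degrees(np.arctan2(M[1,0],M[0,0])),M[2],s['ft_force'],s['torque'],(np.array([.5962,.2082,.0545])-s['ee_pos'])/.025)"
```

```text
time: 7.32
ee_pos: [0.5944, 0.2077, 0.0694]
eef_rot: [0.998, -0.065, -0.002, 0.001]
ft_force: [-0.7, -0.2, -2.7]
width: 0.0135
grip_force: 45.0
time: 7.57
ee_pos: [0.597, 0.2098, 0.074]
eef_rot: [0.998, -0.065, 0.001, -0.0]
ft_force: [-0.0, -0.1, -3.0]
width: 0.0133
grip_force: 45.0
[596.97154396 209.79818958  74.02790657] -7.438534822350625 [ 2.07241765e-03 -7.78803626e-04 -9.99997549e-01] [-0.03448876 -0.0573234  -2.95591519] [ 0.05760284 -0.04836328 -0.03000302] [-0.03086176 -0.06392758 -0.78111626]
```

```bash
python3 -m crank '{"steps": [[[-0.03,-0.05,-0.15],[0,0,-0.02]],[[0,0,-0.15],[0,0,0]],[[0,0,-0.15],[0,0,0]],[[0,0,-0.1],[0,0,0]],[[0,0,0],[0,0,0]]]}'
python3 -m crank '{"steps": [[[0,0,-0.06],[0,0,0]],[[0,0,0],[0,0,0]]]}'
python3 -m crank '{"steps": [[[0,0,-0.06],[0,0,0]],[[0,0,0],[0,0,0]]]}'
```

```text
time: 7.98
ee_pos: [0.595, 0.2081, 0.0579]
eef_rot: [0.998, -0.066, -0.001, 0.0]
ft_force: [0.9, -0.3, -3.5]
width: 0.0135
grip_force: 45.0
time: 8.15
ee_pos: [0.5954, 0.2083, 0.057]
eef_rot: [0.998, -0.066, -0.0, 0.0]
ft_force: [-0.2, 0.1, -4.1]
width: 0.0137
grip_force: 45.0
time: 8.32
ee_pos: [0.5954, 0.2083, 0.0556]
eef_rot: [0.998, -0.066, -0.0, 0.0]
ft_force: [-0.8, -0.3, -3.4]
width: 0.014
grip_force: 45.0
```

```bash
for i in 1 2; do python3 -m crank '{"steps": [[[0,0,-0.05],[0,0,0]],[[0,0,0],[0,0,0]]]}' | sed -n '2p;4p'; done
python3 -c "
from h import *
s=monitor.read_state();print(s['ee_pos']*1000,s['ft_force'],s['torque'])"
```

```text
ee_pos: [0.5955, 0.2083, 0.0544]
ft_force: [-0.4, -0.0, -3.1]
ee_pos: [0.5958, 0.2083, 0.0532]
ft_force: [0.9, -0.0, -4.6]
[595.81113524 208.27553162  53.2451141 ] [ 0.85736745 -0.03123247 -4.63832392] [ 0.08317537 -0.37188525 -0.06207904]
```

```bash
for i in 1 2; do python3 -m crank '{"steps": [[[0,0,-0.04],[0,0,0]],[[0,0,0],[0,0,0]]]}' | sed -n '2p;4p'; python3 -c "
from h import *
s=monitor.read_state();print(s['ee_pos']*1000,s['ft_force'],s['torque'])"; done
```

```text
ee_pos: [0.5958, 0.2082, 0.0523]
ft_force: [2.8, 0.2, -3.3]
[595.84477863 208.24024679  52.29358582] [ 2.79378983  0.22877227 -3.27974548] [ 8.53324250e-02 -5.59515592e-01 -3.64648938e-04]
ee_pos: [0.5958, 0.2082, 0.0513]
ft_force: [3.4, 0.6, -3.0]
[595.82621961 208.20408591  51.28725186] [ 3.39178025  0.57811174 -3.02871153] [ 0.0134087  -0.72363724  0.00921609]
```

There is a growing +x side force and no lift, so the holes are on the pin bevels. I ease towards +x.

```bash
for i in 1 2; do python3 -m crank '{"steps": [[[0.03,0,0],[0,0,0]],[[0,0,0],[0,0,0]]]}' | sed -n '2p;4p'; python3 -c "
from h import *
s=monitor.read_state();print(s['ee_pos']*1000,s['ft_force'],s['torque'])"; done
```

```text
ee_pos: [0.596, 0.2083, 0.0511]
ft_force: [1.0, -1.1, -2.8]
[595.98379329 208.25829925  51.0765449 ] [ 1.01212743 -1.07781141 -2.83804766] [-0.03406357 -0.186595    0.02382294]
ee_pos: [0.5967, 0.2084, 0.051]
ft_force: [-0.6, -0.6, -3.4]
[596.66333743 208.35272689  51.04262464] [-0.61213172 -0.61992498 -3.40780711] [0.0273273  0.0017416  0.03803144]
```

Free again. I continue down.

```bash
for i in 1 2 3; do python3 -m crank '{"steps": [[[0,0,-0.06],[0,0,0]],[[0,0,0],[0,0,0]]]}' >/dev/null; python3 -c "
from h import *
s=monitor.read_state();print(s['ee_pos']*1000,s['ft_force'],s['torque'])"; done
```

```text
[596.63135688 208.28875238  49.34400338] [ 0.1512919  -0.29733297 -3.39223022] [ 0.00901135  0.01914528 -0.05185072]
[596.72791075 208.26594092  47.86665618] [-0.32249413 -0.2815081  -2.47637383] [0.01260341 0.05189217 0.00421481]
[596.81958351 208.24317853  46.44728572] [-0.08248485 -1.14490919 -2.42587873] [-0.00175963  0.02762524 -0.01083247]
```

```bash
for i in 1 2 3; do python3 -m crank '{"steps": [[[0,0,-0.04],[0,0,0]],[[0,0,0],[0,0,0]]]}' >/dev/null; python3 -c "
from h import *
s=monitor.read_state();print(s['ee_pos']*1000,s['ft_force'],s['torque'])"; done
```

```text
[596.92185957 208.23112016  45.57684952] [ 0.04137654  1.01128907 -3.50047498] [ 1.21790316e-01  5.23815423e-02 -1.14010697e-04]
[596.91413684 208.28196723  44.59850403] [ 0.054493   -0.57716722 -2.23950517] [0.02556447 0.06428729 0.02965182]
[597.01549243 208.30898167  44.42694384] [-2.75732241 -1.87408337  3.29424807] [-0.25829252  0.76857068  0.00215989]
```

It touched at z 44.4, and the expected seated height is 44.5, so the plate is home. I release it gently.

```bash
python3 -m crank '{"steps": [[[0,0,0.02],[0,0,0]],[[0,0,0],[0,0,0]],[[0,0,0],[0,0,0]],[[0,0,0],[0,0,0]]]}' 30
python3 -m crank '{"steps": [[[0,0,0.3],[0,0,0]],[[0,0,0.8],[0,0,0]],[[0,0,1],[0,0,0]],[[0,0,1],[0,0,0]],[[-0.5,0,1],[0,0,0]],[[-1,0,0.5],[0,0,0]],[[-1,0,0],[0,0,0]],[[-1,0,0],[0,0,0]],[[-0.8,0,0],[0,0,0]],[[0,0,0],[0,0,0]]]}'
python3 - <<'E'
from h import *
from scipy.ndimage import binary_opening
c=shot('wrist','w4.png'); s=monitor.read_state(); print(s['ee_pos'],s['eef_rot'],s['ft_force'])
c=shot('top'); W=cloud(c); g=c['pixels'].mean(-1); z=W[...,2]
m=np.zeros(z.shape,bool); m[145:255,145:305]=((g<90)&(z>.03)&(z<.048))[145:255,145:305]
m=binary_opening(m,iterations=1); P=W[m]*1000; print(len(P),cv2.minAreaRect(P[:,:2].astype(np.float32)))
a=np.radians(-7.6); X=P[:,:2]-[596.5,208.2]; X=X@np.array([[np.cos(a),-np.sin(a)],[np.sin(a),np.cos(a)]])
k=(abs(X[:,0])<48)&(abs(X[:,1])<86); A=np.c_[X[k]/100,np.ones(k.sum())]
print('plane (stage x,y per 100mm, z)',np.linalg.lstsq(A,P[k,2],rcond=None)[0])
E
```

```text
time: 10.65
ee_pos: [0.5972, 0.2084, 0.0443]
eef_rot: [0.998, -0.066, 0.0, -0.0]
ft_force: [-0.7, 0.8, 0.2]
width: 0.0279
grip_force: 0.0
time: 11.48
ee_pos: [0.4864, 0.2091, 0.1601]
eef_rot: [0.998, -0.064, 0.0, 0.0]
ft_force: [0.2, 0.4, -0.1]
width: 0.03
grip_force: 0.0
[0.4883751  0.20863314 0.16023535] [ 9.97886090e-01 -6.49826868e-02  7.07410414e-04  3.17906226e-04] [-0.08737761 -0.70176742  0.57359244]
5165 ((590.7042846679688, 210.11273193359375), (179.7815399169922, 113.1593017578125), 82.41386413574219)
plane (stage x,y per 100mm, z) [ 0.06157769 -0.14131259 38.46823078]
```

View pics/w4.png

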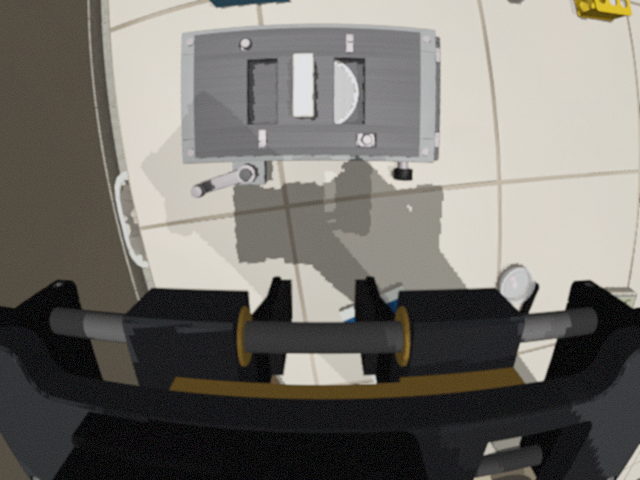

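The plate lies flat on the pins: its top is at z 38.5 with negligible tilt, and both pins show through its holes at (246,44) and (366,140). Next I check the clip post, seen at (197,191).

```bash
python3 - <<'E'
from h import *
c=load('wrist'); print('post top',wray(c,(197,191),.070),'pivot',wray(c,(247,173),.044))
for n,uv in dict(pA=(246,43),pB=(368,139)).items(): print(n,wray(c,uv,.042))
E
python3 -m crank '{"steps": [[[0.2,0.3,0],[0,0,1]],[[0.2,0.3,0],[0,0,1]],[[0.2,0.3,0],[0,0,1]],[[0.2,0.4,0],[0,0,1]],[[0.2,0.4,0],[0,0,1]],[[0.3,0.4,0],[0,0,1]],[[0.3,0.4,0],[0,0,1]],[[0.3,0.4,-0.5],[0,0,1]],[[0.3,0.5,-0.5],[0,0,1]],[[0,0,0],[0,0,0]]]}' 34 10
python3 -c "
from h import *
s=monitor.read_state();q=s['eef_rot'];M=R.from_quat(q).as_matrix();print(s['ee_pos']*1000,np.degrees(np.arctan2(M[1,0],M[0,0])),s['joint_positions'].round(2),(np.array([.5436,.295,.052])-s['ee_pos'])/.025)"
```

```text
post top [535.30504446 293.61057779  70.        ] pivot [540.01270918 260.72549533  44.        ]
pA [639.83760598 247.82598835  42.        ]
pB [553.18286365 166.82074946  42.        ]
time: 12.42
ee_pos: [0.5449, 0.2944, 0.1316]
eef_rot: [0.946, 0.323, -0.001, -0.001]
ft_force: [-0.2, -0.3, -1.5]
width: 0.0344
grip_force: 0.0
[544.90520447 294.43451517 131.58259475] 37.7467647281078 [-0.02  0.48 -0.72  1.56  0.33  1.23 -1.7 ] [-0.05220818  0.02261939 -3.18330379]
```

Run:
```python
from h import *
W=cloud(load('top'))  # taken after seating
P=W[215:245,145:200].reshape(-1,3); q=P[(P[:,2]>.06)&(P[:,2]<.08)]*1000; print(len(q),q.mean(0),q.min(0),q.max(0))
c=load('wrist'); z=c['z_map']; print(z[186:197:2,190:206:2].round(3)); 
T=c['T']; f=240/np.tan(np.radians(float(c['vfov']))/2)
pts=[]
for v in range(180,200):
  for u in range(186,215):
    d=np.array([u-c['cx'],v-c['cy']]); rr=np.hypot(*d); th=rr/f; Z=z[v,u]; l=Z*np.tan(th)
    w=T[:3,:3]@np.array([l*d[0]/rr,-l*d[1]/rr,-Z])+T[:3,3]; pts.append(w*1000)
pts=np.array(pts); k=pts[pts[:,2]>66]; print(len(k),k.mean(0)); k=pts[(pts[:,2]>46)&(pts[:,2]<64)]; print(len(k),k.mean(0))
```

```text
<stdin>:3: RuntimeWarning: Mean of empty slice.
  ret = um.true_divide(
Traceback (most recent call last):
ValueError: zero-size array to reduction operation minimum which has no identity
```

Run:
```python
from h import *
c=load('wrist'); z=c['z_map']
T=c['T']; f=240/np.tan(np.radians(float(c['vfov']))/2)
pts=[]
for v in range(175,205):
  for u in range(182,262):
    d=np.array([u-c['cx'],v-c['cy']]); rr=np.hypot(*d); th=rr/f; Z=z[v,u]; l=Z*np.tan(th)
    w=T[:3,:3]@np.array([l*d[0]/rr,-l*d[1]/rr,-Z])+T[:3,3]; pts.append([u,v,*(w*1000)])
pts=np.array(pts)
for a,b in((66,76),(56,66),(47,56),(41,47)):
    k=pts[(pts[:,4]>a)&(pts[:,4]<b)]; print(a,b,len(k),k.mean(0).round(1),k.std(0).round(1))
c=cv2.imread('pics/t2.png'); f=240/np.tan(np.radians(45.6424859834351)/2)
cv2.imwrite('pics/clip.png',cv2.resize(np.hstack([c[215:245,150:200],cv2.imread('pics/w4.png')[165:195,185:235]]),None,fx=8,fy=8,interpolation=cv2.INTER_NEAREST))
```

```text
66 76 124 [196.5 191.4 535.  294.3  69.5] [3.1 3.2 2.3 2.3 1.2]
56 66 64 [202.2 188.3 535.8 292.   62.5] [2.7 4.1 3.1 1.8 2.5]
47 56 73 [222.4 182.5 536.4 279.6  50. ] [18.6  5.2  2.2 14.5  2.8]
41 47 465 [227.3 181.  536.3 277.3  44. ] [12.8  3.8  2.6 10.5  1. ]
```

View pics/clip.png

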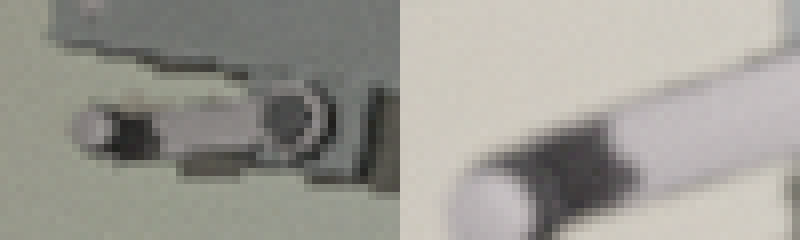

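The clip post is at (535,294.3) mm, about 15° outside the zero position, with its bright top at (197,191). I turn another 25°, go down over it and close lightly.

```bash
python3 -m crank '{"steps": [[[-0.2,0,0],[0,0,1]],[[-0.2,0,0],[0,0,1]],[[0,0,0],[0,0,1]],[[0,0,-0.4],[0,0,1]],[[0,0,-0.8],[0,0,1]],[[0,0,-0.9],[0,0,0]],[[0,0,-0.7],[0,0,0]],[[0,0,-0.4],[0,0,0]],[[0,0,0],[0,0,0]]]}' 34 8
python3 -m crank '{"steps": [[[0,0,0],[0,0,0]],[[0,0,0],[0,0,0]],[[0,0,0],[0,0,0]],[[0,0,0],[0,0,0]],[[0,0,0],[0,0,0]],[[0,0,0],[0,0,0]]]}' 5 8
python3 -c "
from h import *
s=monitor.read_state();q=s['eef_rot'];M=R.from_quat(q).as_matrix();print(s['ee_pos']*1000,np.degrees(np.arctan2(M[1,0],M[0,0])),s['joint_positions'].round(2),s['ft_force'])
p=np.array([539.2,262.3]);
A=np.radians(np.linspace(97.5,-7.6,15)); Q=p+33*np.c_[np.cos(A),np.sin(A)]; print((np.diff(Q,axis=0)/25).round(3).tolist())"
```

```text
time: 13.17
ee_pos: [0.534, 0.292, 0.0524]
eef_rot: [0.856, 0.518, -0.002, -0.0]
ft_force: [-0.1, 0.2, 0.5]
width: 0.0339
grip_force: 0.0
time: 13.67
ee_pos: [0.5348, 0.2935, 0.0548]
eef_rot: [0.855, 0.518, 0.0, 0.0]
ft_force: [0.3, -0.6, 3.4]
width: 0.0086
grip_force: 8.0
[534.79183218 293.48478242  54.83352169] 62.4544145990314 [ 0.01  0.56 -0.76  1.65  0.43  1.1  -1.35] [ 0.33473948 -0.58778386  3.36821792]
[[0.172, 0.011], [0.172, -0.011], [0.169, -0.034], [0.164, -0.056], [0.155, -0.077], [0.144, -0.096], [0.13, -0.114], [0.114, -0.13], [0.096, -0.144], [0.076, -0.155], [0.055, -0.164], [0.033, -0.17], [0.011, -0.172], [-0.012, -0.172]]
```

```bash
python3 -m crank '{"steps": [[[0.17,0.01,0.02],[0,0,-0.7]],[[0.17,-0.01,0],[0,0,-0.7]],[[0.17,-0.03,0],[0,0,-0.7]],[[0.16,-0.06,0],[0,0,-0.7]],[[0.16,-0.08,0],[0,0,-0.7]],[[0.14,-0.1,0],[0,0,-0.7]],[[0.13,-0.11,0],[0,0,-0.7]],[[0,0,0],[0,0,0]]]}'
python3 -c "
from h import *
s=monitor.read_state();print(s['ee_pos']*1000,s['ft_force'],s['torque'],s['joint_positions'].round(2))"
```

```text
time: 14.33
ee_pos: [0.5625, 0.2849, 0.0551]
eef_rot: [0.946, 0.324, 0.001, -0.001]
ft_force: [2.8, 4.1, -1.8]
width: 0.0085
grip_force: 8.0
[562.4625981  284.92207838  55.10140268] [ 2.80265109  4.0767984  -1.83547435] [ 1.00292813 -0.55005475 -0.07711913] [-0.04  0.57 -0.66  1.6   0.38  1.1  -1.71]
```

```bash
python3 -m crank '{"steps": [[[0.11,-0.13,0],[0,0,-0.7]],[[0.1,-0.14,0],[0,0,-0.7]],[[0.08,-0.155,0],[0,0,-0.7]],[[0.055,-0.16,0],[0,0,-0.7]],[[0.03,-0.17,0],[0,0,-0.7]],[[0.01,-0.17,0],[0,0,-0.7]],[[0,0,0],[0,0,0]]]}'
python3 -m crank '{"steps": [[[-0.01,-0.1,0],[0,0,0]],[[0,0,0],[0,0,0]]]}'
python3 -m crank '{"steps": [[[-0.01,-0.06,0],[0,0,0]],[[0,0,0],[0,0,0]]]}'
```

```text
time: 14.92
ee_pos: [0.5718, 0.2605, 0.0551]
eef_rot: [0.989, 0.147, 0.0, -0.0]
ft_force: [0.6, -0.0, 0.4]
width: 0.0083
grip_force: 8.0
time: 15.08
ee_pos: [0.5715, 0.2583, 0.055]
eef_rot: [0.989, 0.149, 0.0, -0.0]
ft_force: [1.0, 1.3, 1.8]
width: 0.0084
grip_force: 8.0
time: 15.25
ee_pos: [0.5711, 0.257, 0.055]
eef_rot: [0.989, 0.148, 0.0, -0.0]
ft_force: [0.6, 3.3, 1.6]
width: 0.0088
grip_force: 8.0
```

```bash
for i in 1 2; do python3 -m crank '{"steps": [[[-0.01,-0.06,0],[0,0,0]],[[0,0,0],[0,0,0]]]}' | sed -n '2p;4p;5p'; done
```

```text
ee_pos: [0.571, 0.2568, 0.0551]
ft_force: [3.4, 7.8, -1.1]
width: 0.0085
ee_pos: [0.5709, 0.2566, 0.0553]
ft_force: [3.7, 11.9, -2.8]
width: 0.0088
```

At the stop: the force climbs with no further motion. I relax, open, rise and look.

```bash
python3 -m crank '{"steps": [[[0.01,0.09,0],[0,0,0]],[[0,0,0],[0,0,0]]]}' | sed -n '2p;4p'
python3 -m crank '{"steps": [[[0,0,0],[0,0,0]],[[0,0,0],[0,0,0]],[[0,0,0],[0,0,0]],[[0,0,0.2],[0,0,0]],[[0,0,0.6],[0,0,0]],[[0,0,1],[0,0,0]],[[0,0,1],[0,0,0]],[[0,0,1],[0,0,0]],[[-0.5,0,0.5],[0,0,-0.5]],[[-1,0,0],[0,0,-0.5]]]}' 22
python3 -m crank '{"steps": [[[-1,-0.5,0],[0,0,-0.5]],[[-1,-0.5,0],[0,0,-0.5]],[[-0.5,-0.5,0],[0,0,-0.5]],[[0,0,0],[0,0,0]],[[0,0,0],[0,0,0]]]}' | tail -4
python3 - <<'E'
from h import *
c=shot('wrist','w5.png'); t=c['T']
z=c['z_map'];T=np.array(t); f=240/np.tan(np.radians(float(c['vfov']))/2)
v,u=np.mgrid[0:270,0:640]; dx=u-c['cx'];dy=v-c['cy'];rr=np.hypot(dx,dy)+1e-9;l=z[:270]*np.tan(rr/f)
W=(np.stack([l*dx/rr,-l*dy/rr,-z[:270]],-1)@T[:3,:3].T+T[:3,3])*1000
a=np.radians(-7.6);ex=np.array([np.cos(a),np.sin(a)]);ey=np.array([-ex[1],ex[0]])
D=W[...,:2]-[596.5,208.2]; S=np.stack([D@ex,D@ey,W[...,2]],-1)
m=(abs(S[...,0]+30)<25)&(abs(S[...,1]-46)<30)&(S[...,2]>66)&(S[...,2]<76); print('post stage xy (want -31,46)',m.sum(),S[m].mean(0))
m=(abs(S[...,0])<48)&(abs(S[...,1])<86)&(S[...,2]>35)&(S[...,2]<41); A=np.c_[S[m][:,:2]/100,np.ones(m.sum())]; print('plate plane',np.linalg.lstsq(A,S[m][:,2],rcond=None)[0])
W2=cloud(shot('top'))
for n,(x,y) in dict(vial=(.6856,.0032),dish=(.3975,.0213)).items():
    k=(abs(W2[...,0]-x)<.03)&(abs(W2[...,1]-y)<.03)&(W2[...,2]>.006)&(W2[...,2]<.065); print(n,W2[k].mean(0))
print(monitor.read_state()['ft_force'])
E
```

```text
ee_pos: [0.5711, 0.2569, 0.0551]
ft_force: [2.2, 5.2, 2.4]
time: 16.58
ee_pos: [0.536, 0.2557, 0.1656]
eef_rot: [0.995, 0.102, 0.002, -0.001]
ft_force: [-0.2, 0.4, 0.2]
width: 0.0217
grip_force: 0.0
eef_rot: [0.999, 0.039, 0.001, 0.001]
ft_force: [-0.0, 0.1, -0.4]
width: 0.0221
grip_force: 0.0
post stage xy (want -31,46) 143 [-31.0417845   45.68698653  69.73118889]
plate plane [-0.07098879  0.12473766 37.81894191]
vial [0.68540263 0.00302648 0.04023817]
dish [0.39544831 0.01886977 0.01192838]
[0.71991224 0.31848043 0.27554376]
```

View pics/w5.png

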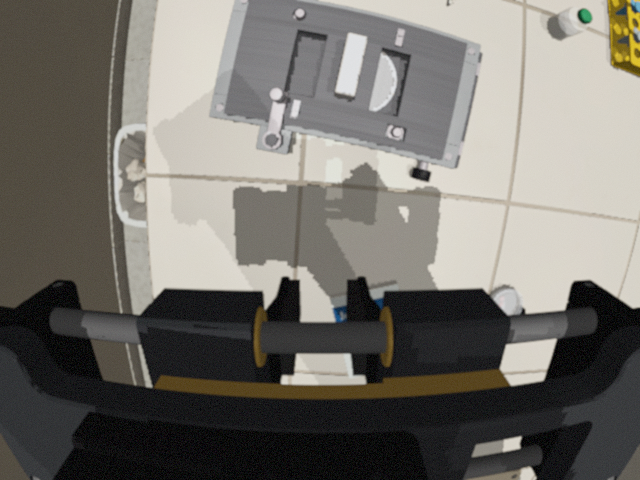

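The clip lies over the plate edge, with its post at (277,94), within 0.3 mm of where it should be. The plate is flat at z 37.8, and the robot is clear of everything.

```bash
python3 -c "
from bench import ticket
print(ticket.close_job())"
```

```text
the job is handed in; nothing more can be done
None
```

I handed the job in at about 17 s of the 67 s allowed: the plate is fully home and flat on both pins, the clip is swung in to its stop over the plate's edge, and the robot never went near the vial or the dish.

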